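Clamp the green feed canister shut at the feed-shop counter

TASK

Clamp the green-lidded feed canister on the shop counter shut: swing its wire bail, which lies back, up and over the lid to the opposite side (its front), past centre, until it snaps fully down and stays there, and let go. Leave the bail of the red-lidded canister as it is, and leave the loose pet-food tin standing where it is.

Things in the scene. Friction and masses are not known exactly. Their poses are not given: they have to be found in the camera images.
- green_canister: Cream canister, green band and green lid, screwed to the counter. Wall 100 mm across, flat lid 104 mm, lid top 142 mm up (8 mm lower when clamped). Origin: centre of underside, z up, front = -x. Its wire bail (U, 132 mm wide) turns on an axis along y, 120 mm above the origin; the crossbar, 95 mm from that axis, carries the grip sleeve.
- green_bail (a joint): Bail angle q (rad): 0 lying back, level; 1.6 upright; grows to the front. Sleeve centre in the canister frame: x = 0.095 sin(1.6 - q), y = 0, z = 0.120 + 0.095 cos(1.6 - q). Starts at -0.15 to 0.2, held by friction. From about 0.6 it presses the sprung lid down (up to 7 N at the sleeve) and springs back if let go (2.4 to 2.8: may stick); dead centre 2.75; past it, it snaps to its stop at 3.1: clamped.
- green_grip (a point): Centre of the green grip sleeve on that bail: round, 16 mm diameter, 60 mm long, lying along the canister's y axis. At least 25 mm of air is free on both sides of it at the start and at the end; fingers pointing straight down clear the lid if they reach at most 20 mm below the sleeve's centre.
- red_grip (a point): Centre of the red grip sleeve on the bail of the red-lidded canister, a like canister that stands beside the green one, also unclamped, its bail lying back; to be left alone.
- tin_center (a point): Centre (54 mm up) of a loose pet-food tin with steel ends and a lilac label with a pale stripe, 74 mm diameter, 108 mm high, standing on the counter behind the canisters; to be left alone.
There are look-alikes about, which are no part of the job. Leave any blue or yellow look-alike of the green_canister alone.

How it is judged:
By the outcome, as a careful person would: the job done as asked, in the order asked, and still so for the second after the job is handed in, with the robot touching nothing.
It also fails if it takes over 38 s, if anything falls off the work surface, if the arm or the gripper's body presses on something with over 40 N, if the wrist force passes 120 N, or if a joint passes its speed limit or range.

ROBOT

A 6-joint arm with a two-finger parallel gripper is mounted at the origin on the work surface. World frame = base frame: x ahead of the robot, y to its left, z up, the work surface at z = 0. Lengths are in mm, angles in degrees, forces in N, time in s.
With the tool pointing down it reaches from about 350 to 850 mm from the base axis. Payload 8.1 kg.
Tool frame: the origin (TCP) lies midway between the tips of the shut fingers; the grasp point (between the pads) lies hold_point_z behind it (hold_point_z is the distance from the TCP to the grasp point, in mm); z points along the fingers, x is the direction in which the jaws open and shut, and the axes are right-handed (so a half turn about z gives the same grasp; the last joint's range is limited). The gripper opens to 85 mm and grips with 20 to 120 N. Pads are 22 mm wide; open, the fingers measure 114 mm over their backs; the gripper's body (76 mm by 85 mm) begins 54 mm behind the grasp point. The pads swing forward as they close: fully open they stand 13 mm farther back than shut.
Start: joints at [-79.721, 7.471, 85.268, -0, 87.261, -4.893], TCP at [157.05, -579.086, 231.292] pointing down, gripper open.
Joint ranges: [-169.43, 169.43], [-51.17, 129.36], [1.28, 143.12], [-76.62, 256.62], [0, 156.53], [-152.29, 152.29]. Speed limits (degrees/s): [136.94, 136.94, 159.86, 180, 180, 180].

INTERFACE

Orientations are given as [roll, pitch, yaw] about the fixed x, y, z axes, in that order (R = Rz(yaw) Ry(pitch) Rx(roll)).
In Python, from bench import * gives the robot as it stands.
- The arm moves only by the shell command python3 -m pendant 'ROWS' [OPENING] [FORCE]. ROWS is JSON, a list that holds one entry, the list of rows, each a list of 4 numbers: the shift along the tool's x, y, z normalised to -1 to 1, where 1 is 0.02 m, then the turn about the tool's z normalised to -1 to 1, where 1 is 0.08 rad. A call has exactly 10 rows; each row shifts and turns the pose as measured when the row begins, along the tool's axes as they then stand; what a row does not reach is not made up. A row lasts 1/12 s, in which the tool goes at most 41.7 mm and 7.16 degrees, less where a joint would pass 70% of its speed; a pose out of reach is approached as far as the arm can. A call with a number of a shift or a turn outside -1 to 1 is refused whole. A call with a gripper value outside its range is refused whole. OPENING is the gripper's target within -1 to 1 (fully open at 1, half-way at 0, shut at -1), set as the call begins (- or left out, the last holds). The fingers move at their own pace and stop on an object; FORCE is the grip in N (left out, the last holds). Time passes only in rows, so rows that do not move let the fingers close, or fill a call up. It gives the time, the measured TCP pose, the force and the opening at its end, in the units of the state.
- sense(): the state, without advancing time (a new reading comes with each control period).
- snapshot(name): name is "scene" or "top" or "wrist"; returns the picture (420x560x3 uint8, red, green, blue); there is no depth.
- calibration(name): a dict with "mtx" (3x3 intrinsics, pixels), "D" ([k1, k2, p1, p2, k3] as OpenCV has them; the pictures are not rectified), "world_to_cam" (4x4, takes a point from world to camera coordinates); the wrist camera has in their place "hand_eye" (4x4, takes a point from camera to tool coordinates, whose origin is the TCP and whose axes are the tool frame's). Camera axes: x right, y down, z forward; pixel columns grow to the right and rows downward; lengths in mm; the calibration is good to about 2 mm. A picture is of the moment at which its call begins: read the wrist's pose just before it. calibration takes no time and is no camera call.
- hand_in(): hands the job in, once; it reports no verdict.
The state is a dict: "time": time; "joint_pos": joint angles; "qd": joint speeds; "joint_efforts": joint torques, N m; "tool_pos": TCP position; "tcp_rot": TCP orientation; "ft_force": force on the tool from outside, world axes, zero at the start; "wrist_torque": the same for the moment, N m; "finger_gap": finger opening in mm.
Only numpy, scipy, OpenCV 4.12 (cv2) and the standard library are available. Lean on these libraries where they do the work, as an engineer would, in place of code of your own. Each camera call takes 0.05 s, during which the arm holds its last target.

## Working session

There is one attempt and no reset: what is moved stays moved. The work goes in short steps, Python scripts to look and compute and a shell command to move; the robot and the scene stay as the last step left them, time stands still between calls to the robot, and variables do not carry over. Pictures are saved under pics/ and viewed, and the job is handed in when it is done.

```bash
ls; mkdir -p pics; python3 - <<'E'
from bench import *
import cv2
s=sense(); print(s)
for n in("scene","top","wrist"):
    cv2.imwrite(f"pics/{n}0.png",snapshot(n)[:,:,::-1])
    print(n,calibration(n))
E
```

```text
pics
{'time': 0.0, 'joint_pos': array([-7.97216630e+01,  7.51425298e+00,  8.53306298e+01,  1.48590246e-03,
        8.72605211e+01, -4.89341761e+00]), 'qd': array([-0.00468109,  0.05198202, -0.11130043,  0.03925354,  0.07907997,
        0.05289936]), 'joint_efforts': array([ 9.76492374e-04, -5.69402468e+01, -5.00544655e+01, -1.73047324e-04,
        1.49689091e-02, -1.78253487e-05]), 'tool_pos': array([ 156.95649677, -578.53601056,  230.24039395]), 'tcp_rot': array([-1.79989530e+02,  1.04893067e-01, -7.48283082e+01]), 'ft_force': array([ 0.15361727, -1.0622775 , -0.5776963 ]), 'wrist_torque': array([-0.01877788,  0.01811196, -0.06138195]), 'finger_gap': 85.66268470031419}
scene {'mtx': array([[466.85398729,   0.        , 275.5523425 ],
       [  0.        , 466.85398729, 213.49322867],
       [  0.        ,   0.        ,   1.        ]]), 'D': array([-0.07864123,  0.        ,  0.        ,  0.        ,  0.        ]), 'world_to_cam': array([[ 8.54591163e-01,  5.19271301e-01, -5.59107012e-03,
        -4.61997189e+02],
       [ 3.18654495e-01, -5.32866351e-01, -7.83908646e-01,
        -8.98
[... 685 characters left out ...]
1.09094215e+03],
       [ 0.00000000e+00,  0.00000000e+00,  0.00000000e+00,
         1.00000000e+00]])}
wrist {'mtx': array([[294.4034267 ,   0.        , 283.42351801],
       [  0.        , 294.4034267 , 215.21566542],
       [  0.        ,   0.        ,   1.        ]]), 'D': array([0.01531415, 0.        , 0.        , 0.        , 0.        ]), 'hand_eye': array([[ 9.99999766e-01,  5.96918588e-04,  3.34515565e-04,
        -1.08634267e+00],
       [-6.73138540e-04,  9.45960826e-01,  3.24280223e-01,
        -8.34471761e+01],
       [-1.22869728e-04, -3.24280372e-01,  9.45961006e-01,
        -1.42190736e+02],
       [ 0.00000000e+00,  0.00000000e+00,  0.00000000e+00,
         1.00000000e+00]])}
```

View pics/scene0.png

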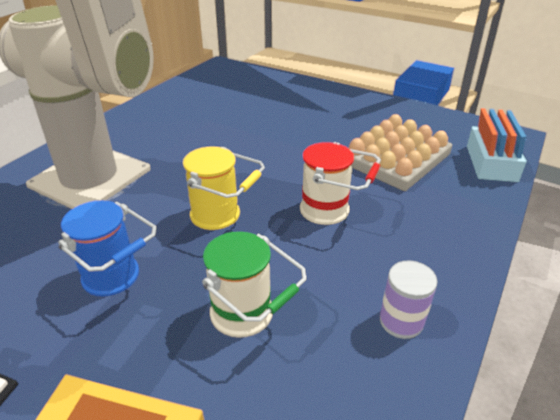

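View pics/top0.png

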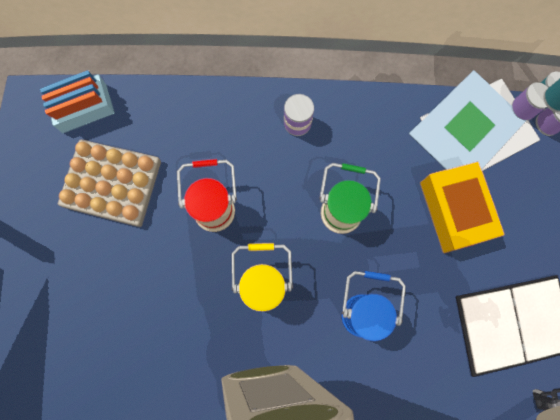

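```bash
python3 -c "
import bench; print([n for n in dir(bench) if n[0]!='_']); print(getattr(bench,'hold_point_z',None))"
```

```text
['PlanningError', 'calibration', 'hand_in', 'hold_point_z', 'sense', 'snapshot']
18.700000000000003
```

The scene view shows the green canister at about (240,285), with its sleeve at (285,299). In the top view the lid is at (349,201) and the sleeve at (354,169). The red, yellow and blue canisters stand clear of it, and the tin is at (298,113) in the top view. Next I'll triangulate.

```bash
cat > h.py <<'E'
import cv2,numpy as np
from bench import *
from scipy.spatial.transform import Rotation as R
def Twc(name,s=None):
    c=calibration(name)
    if name=="wrist":
        T=np.eye(4);T[:3,:3]=R.from_euler('xyz',s['tcp_rot'],degrees=True).as_matrix();T[:3,3]=s['tool_pos']
        return T@c['hand_eye']
    return np.linalg.inv(c['world_to_cam'])
def ray(name,uv,s=None):
    c=calibration(name);p=cv2.undistortPoints(np.array([[uv]],float),c['mtx'],c['D'])[0,0]
    T=Twc(name,s);d=T[:3,:3]@np.array([p[0],p[1],1]);return T[:3,3],d/np.linalg.norm(d)
def plane(name,uv,z,s=None):
    o,d=ray(name,uv,s);return o+d*(z-o[2])/d[2]
def tri(r):
    A=sum(np.eye(3)-np.outer(d,d) for o,d in r);b=sum((np.eye(3)-np.outer(d,d))@o for o,d in r)
    p=np.linalg.solve(A,b);return p,[np.linalg.norm((np.eye(3)-np.outer(d,d))@(p-o)) for o,d in r]
def blobs(img,lo=45,hi=85,smin=110,vmin=40,amin=60):
    h=cv2.cvtColor(img,cv2.COLOR_RGB2HSV);m=cv2.inRange(h,(lo,smin,vmin),(hi,255,255))
    n,l,st,ce=cv2.connectedComponentsWithStats(m)
    out=[]
    for i in range(1,n):
        if st[i,4]>=amin:
            cs,_=cv2.findContours((l==i).astype('uint8'),0,1)
            c=max(cs,key=len);out.append((st[i,4],ce[i],cv2.minAreaRect(c),c))
    return out
E
python3 - <<'E'
from h import *
for n in("scene","top"):
    img=cv2.imread(f"pics/{n}0.png")[:,:,::-1].copy()
    for b in blobs(img): print(n,b[0],b[1].round(1),np.round(cv2.boxPoints(b[2]),0).tolist())
E
```

```text
scene 2509 [236.4 254.9] [[201.0, 234.0], [268.0, 228.0], [272.0, 276.0], [205.0, 282.0]]
scene 488 [276.7 300.6] [[245.0, 313.0], [293.0, 281.0], [302.0, 294.0], [254.0, 326.0]]
scene 157 [226.1 314. ] [[208.0, 309.0], [211.0, 302.0], [242.0, 318.0], [239.0, 324.0]]
top 1207 [469.5 126. ] [[445.0, 127.0], [469.0, 101.0], [494.0, 125.0], [470.0, 151.0]]
top 155 [353.1 168. ] [[341.0, 169.0], [342.0, 162.0], [365.0, 167.0], [364.0, 174.0]]
top 1504 [349.1 201.4] [[325.0, 219.0], [332.0, 177.0], [374.0, 184.0], [367.0, 226.0]]
```

View pics/wrist0.png

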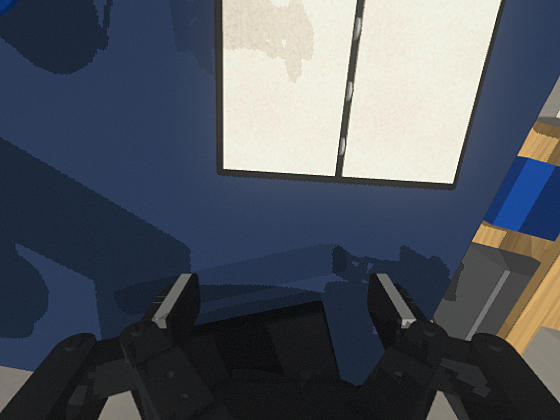

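```bash
python3 - <<'E'
import cv2
i=cv2.imread("pics/scene0.png")[225:345,190:320];cv2.imwrite("pics/c1.png",cv2.resize(i,None,fx=5,fy=5,interpolation=0)[:600,:])
i=cv2.imread("pics/top0.png")[150:240,310:400];cv2.imwrite("pics/c2.png",cv2.resize(i,None,fx=6,fy=6,interpolation=0))
E
```

```text
(no output)
```

View pics/c1.png

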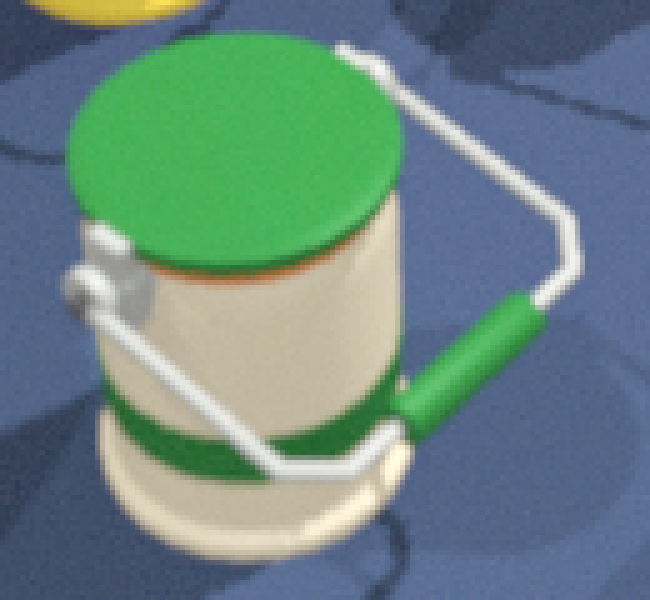

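View pics/c2.png

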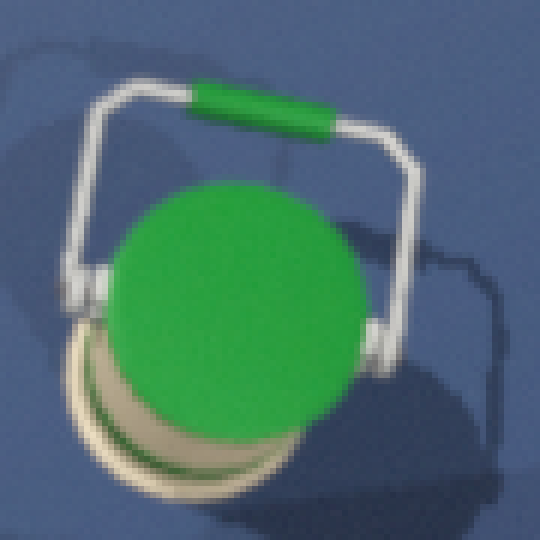

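In these crops the sleeve runs (296,286)–(271,309) in scene and (342,166)–(366,171) in top. The bail hangs level behind the lid.

```bash
python3 - <<'E'
from h import *
top0=cv2.imread("pics/top0.png")[:,:,::-1].copy();sc0=cv2.imread("pics/scene0.png")[:,:,::-1].copy()
S={'top':[(341.3,165.8),(365.4,170.3)],'scene':[(295.8,285.6),(270.9,309)]}
E=[tri([ray('top',S['top'][k]),ray('scene',S['scene'][k])]) for k in (0,1)]
print(E); print(np.linalg.norm(E[0][0]-E[1][0]))
c=tri([ray('top',(353.2,168)),ray('scene',(283.4,297.4))]);print('sleeve',c)
l=tri([ray('top',(349.1,201.4)),ray('scene',(236.4,254.9))]);print('lid(approx)',l)
print('lid on z=142',plane('top',(349.1,201.4),142),plane('scene',(236.4,253),142))
# hinges in top
a=plane('top',(310+72/6,150+290/6),120);b=plane('top',(310+385/6,150+350/6),120);print('hinges',a,b,(a+b)/2,np.linalg.norm(a-b),np.degrees(np.arctan2(*(a-b)[[1,0]])))
d=(c[0]-l[0])[:2];print(d,np.linalg.norm(d),np.degrees(np.arctan2(d[1],d[0])))
e=(E[0][0]-E[1][0]);print('sleeve axis',np.degrees(np.arctan2(e[1],e[0])))
E
```

```text
[(array([ 659.84952171, -135.41759482,  104.42353544]), [np.float64(0.08524135044811677), np.float64(0.08524135044816848)]), (array([ 651.08180756, -194.82564199,  104.5247433 ]), [np.float64(0.5596959481137963), np.float64(0.5596959481137131)])]
60.051637145905495
sleeve (array([ 655.46927855, -165.10476329,  103.71278299]), [np.float64(0.09051448492980602), np.float64(0.09051448492975636)])
lid(approx) (array([ 563.07413968, -151.02146706,  134.96074431]), [np.float64(0.9584571624384829), np.float64(0.9584571624384151)])
lid on z=142 [ 562.2080418  -149.32645777  142.        ] [ 564.58911098 -154.11603265  142.        ]
hinges [572.26790619 -87.7267907  120.        ] [ 552.49974966 -212.94725848  120.        ] [ 562.38382792 -150.33702459  120.        ] 126.77123319250732 81.02893423262579
[ 92.39513887 -14.08329623] 93.46229678340966 -8.666582003987829
sleeve axis 81.60462782977
```

Sleeve at (655.5, -165.1, 104), canister centre about (563, -151), yaw about -8.6°, q about -0.14. Now moving toward it while turning, with the fingers partly closed.

```bash
python3 -m pendant '[[[-0.41,-0.91,0,-1],[-0.34,-0.94,0,-1],[-0.26,-0.96,0,-1],[-0.19,-0.98,0,-1],[-0.1,-1,0,-1],[-0.03,-1,0,-1],[0.05,-1,0,-1],[0.14,-1,0,-1],[0.21,-0.98,0,-1],[0.29,-0.96,0,-1]]]' -0.1 40
```

```text
time: 0.98
tool_pos: [311.4, -444.0, 225.9]
tcp_rot: [-179.7, 0.4, -27.4]
ft_force: [0.1, 0.3, 0.7]
finger_gap: 38.6
```

```bash
python3 -m pendant '[[[0.43,-1,0,-1],[0.53,-1,0,-1],[0.65,-1,-0.05,-1],[0.75,-1,-0.05,-1],[0.9,-1,-0.05,-0.1],[0.9,-1,-0.05,0],[0.9,-1,-0.05,0],[0.9,-1,-0.05,0],[0.9,-1,-0.05,0],[0.9,-1,-0.05,0]]]'
```

```text
time: 1.82
tool_pos: [511.9, -269.8, 231.0]
tcp_rot: [-179.4, 0.6, -7.4]
ft_force: [-0.4, 0.1, 0.2]
finger_gap: 38.4
```

```bash
cat >> h.py <<'E'
def todo(goal,yaw=-8.6):
    s=sense();M=R.from_euler('xyz',s['tcp_rot'],degrees=True).as_matrix()
    d=M.T@(np.array(goal)-s['tool_pos']);t=-(yaw-s['tcp_rot'][2])
    print(s['time'],s['tool_pos'].round(1),s['tcp_rot'].round(1),s['ft_force'].round(1),round(s['finger_gap'],1));print('tool units',(d/20).round(2),'turn',round(np.radians(t)/.08,2));return s
E
python3 -c "
from h import *
todo((655.5,-165.1,200))"
```

```text
1.8167 [ 511.9 -269.8  231. ] [-179.4    0.6   -7.4] [-0.4  0.1  0.2] 38.4
tool units [ 6.46 -6.1   1.55] turn 0.26
```

```bash
python3 -m pendant '[[[0.95,-0.9,0,0.1],[0.95,-0.9,0,0.1],[0.95,-0.9,0,0],[0.95,-0.9,0,0],[0.95,-0.9,0,0],[0.9,-0.85,0,0],[0.5,-0.45,0.1,0],[0.2,-0.2,0.2,0],[0,0,0,0],[0,0,0,0]]]'
python3 - <<'E'
from h import *
s=todo((655.5,-165.1,87))
w=snapshot("wrist");cv2.imwrite("pics/w1.png",w[:,:,::-1]);cv2.imwrite("pics/s1.png",snapshot("scene")[:,:,::-1])
for b in blobs(w): print(b[0],b[1].round(1),np.round(cv2.boxPoints(b[2]),1).tolist(),plane('wrist',b[1],104,s))
E
```

```text
time: 2.65
tool_pos: [662.4, -156.4, 219.4]
tcp_rot: [-179.3, 0.9, -8.0]
ft_force: [-0.3, -0.3, 0.7]
finger_gap: 38.5
2.65 [ 662.4 -156.4  219.4] [-179.3    0.9   -8. ] [-0.3 -0.3  0.7] 38.5
tool units [-0.17  0.56  6.62] turn 0.14
389 [225.4 178.9] [[182.0, 160.0], [204.89999389648438, 140.89999389648438], [259.8999938964844, 206.89999389648438], [237.0, 226.0]] [ 613.14666229 -117.81912022  104.        ]
11918 [164.6 230. ] [[100.0, 172.0], [228.0, 172.0], [228.0, 289.0], [100.0, 289.0]] [ 546.33979552 -158.07831846  104.        ]
1049 [279.3 222.7] [[271.0, 191.0], [288.0, 191.0], [288.0, 254.0], [271.0, 254.0]] [ 654.90891149 -165.16244299  104.        ]
880 [395.4 402.5] [[370.6000061035156, 396.0], [390.29998779296875, 380.1000061035156], [421.3999938964844, 418.70001220703125], [401.6000061035156, 434.6000061035156]] [ 755.79430987 -399.078677    104.        ]
```

View pics/w1.png

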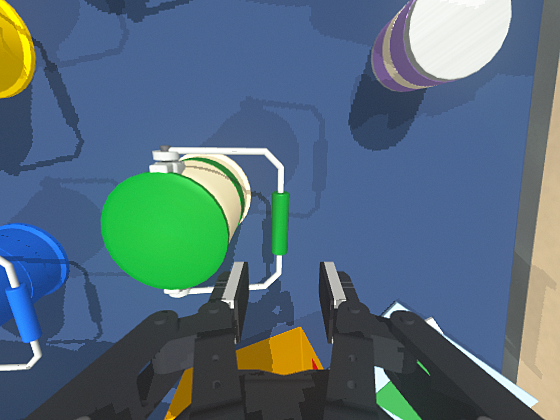

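The wrist view puts the sleeve at (279,223), which back-projects to (654.9, -165.2). That agrees with the triangulation, and it lies straight between the jaws. Descending.

```bash
python3 -m pendant '[[[-0.15,0.25,0.6,0],[-0.1,0.2,0.8,0],[0,0.1,0.9,0],[0,0,0.9,0],[0,0,0.9,0],[0,0,0.8,0],[0,0,0.5,0],[0,0,0.3,0],[0,0,0,0],[0,0,0,0]]]'
python3 -c "
from h import *
todo((655.2,-165.1,87),-8.2)
w=snapshot('wrist');cv2.imwrite('pics/w2.png',w[:,:,::-1])"
```

```text
time: 3.58
tool_pos: [649.4, -176.3, 107.8]
tcp_rot: [-179.5, 0.5, -8.7]
ft_force: [0.8, 0.5, 0.9]
finger_gap: 38.3
3.5833 [ 649.4 -176.3  107.8] [-179.5    0.5   -8.7] [0.8 0.5 0.9] 38.3
tool units [ 0.21 -0.59  1.04] turn -0.11
```

View pics/w2.png

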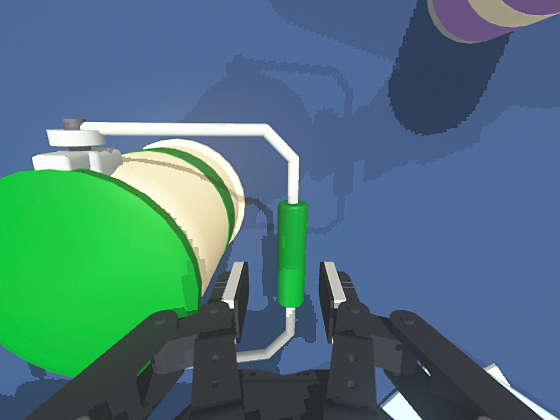

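The sleeve lies between the pads at about (292,255). It is offset slightly along its own axis, which I'll correct while lowering.

```bash
python3 -m pendant '[[[0.1,-0.3,0.15,0],[0.1,-0.2,0.2,0],[0,-0.1,0.3,0],[0,0,0.2,0],[0,0,0.15,0],[0,0,0.05,0],[0,0,0,0],[0,0,0,0],[0,0,0,0],[0,0,0,0]]]'
python3 -c "
from h import *
todo((655.2,-165.1,87),-8.2)
w=snapshot('wrist');cv2.imwrite('pics/w3.png',w[:,:,::-1])"
```

```text
time: 4.47
tool_pos: [660.8, -164.3, 92.7]
tcp_rot: [-179.6, -0.2, -8.6]
ft_force: [0.1, -1.1, 2.4]
finger_gap: 39.0
4.4667 [ 660.8 -164.3   92.7] [-179.6   -0.2   -8.6] [ 0.1 -1.1  2.4] 39.0
tool units [-0.27  0.08  0.28] turn -0.08
```

View pics/w3.png

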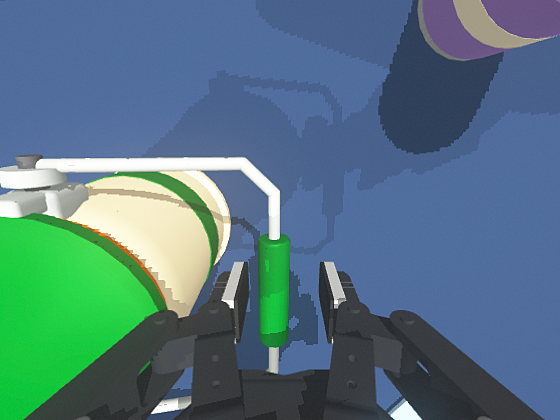

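The sleeve is at (273,290), about 5 mm left of jaw centre. Correcting that, then closing.

```bash
python3 -m pendant '[[[-0.1,0,0.1,0],[-0.1,0,0.1,0],[-0.05,0,0.05,0],[0,0,0,0],[0,0,0,0],[0,0,0,0],[0,0,0,0],[0,0,0,0],[0,0,0,0],[0,0,0,0]]]' 
python3 -c "
from h import *
todo((655.2,-165.1,87),-8.2)"
python3 -m pendant '[[[0,0,0,0],[0,0,0,0],[0,0,0,0],[0,0,0,0],[0,0,0,0],[0,0,0,0],[0,0,0,0],[0,0,0,0],[0,0,0,0],[0,0,0,0]]]' -1 40
python3 -c "
from h import *
todo((655.2,-165.1,87),-8.2)
w=snapshot('wrist');cv2.imwrite('pics/w4.png',w[:,:,::-1])"
```

```text
time: 5.35
tool_pos: [661.3, -164.5, 93.2]
tcp_rot: [-179.7, -1.0, -8.6]
ft_force: [0.6, 0.5, 3.0]
finger_gap: 38.4
5.35 [ 661.3 -164.5   93.2] [-179.7   -1.    -8.6] [0.6 0.5 3. ] 38.4
tool units [-0.3   0.08  0.3 ] turn -0.09
time: 6.18
tool_pos: [654.8, -163.5, 89.2]
tcp_rot: [-179.6, -0.0, -8.6]
ft_force: [0.5, 0.2, 1.6]
finger_gap: 14.6
6.1833 [ 654.8 -163.5   89.2] [-179.6   -0.    -8.6] [0.5 0.2 1.6] 14.6
tool units [0.03 0.07 0.11] turn -0.09
```

View pics/w4.png

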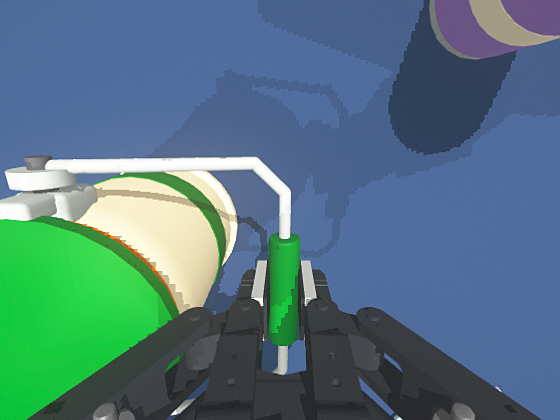

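The sleeve is gripped (gap 14.6 mm, sleeve at (285,290), between the pads). Starting the arc, first to q≈0.8.

```bash
cat >> h.py <<'E'
C=np.array([562.9,-151.0,120-15.]);U=np.array([np.cos(np.radians(-8.6)),np.sin(np.radians(-8.6)),0])
def P(q): return C+U*95*np.sin(1.6-q)+np.array([0,0,95*np.cos(1.6-q)])
def arc(qs):
    s=sense();p=s['tool_pos'];M=R.from_euler('xyz',s['tcp_rot'],degrees=True).as_matrix()
    r=p-C;q=1.6-np.arctan2(r@U,r[2]);print(s['time'],p.round(1),s['tcp_rot'].round(1),'F',s['ft_force'].round(1),'gap',round(s['finger_gap'],1),'q',round(q,2),'rad',round(np.hypot(r@U,r[2]),1),'lat',round(r@np.cross([0,0,1],U),1))
    for k in qs: n=P(k);print(round(k,2),(M.T@(n-p)/20).round(2));p=n
E
python3 -m pendant '[[[0.05,0,-0.4,0],[0,0,-0.55,0],[-0.05,0,-0.55,0],[-0.14,0,-0.55,0],[-0.2,0,-0.53,0],[-0.27,0,-0.5,0],[-0.33,0,-0.47,0],[-0.38,0,-0.42,0],[0,0,0,0],[0,0,0,0]]]'
python3 -c "
from h import *
arc(np.arange(.7,2,.15))"
```

```text
time: 7.07
tool_pos: [640.2, -161.1, 171.1]
tcp_rot: [-179.6, -1.8, -8.6]
ft_force: [4.1, -1.5, -4.2]
finger_gap: 14.0
7.0667 [ 640.2 -161.1  171.1] [-179.6   -1.8   -8.6] F [ 4.1 -1.5 -4.2] gap 14.0 q 0.73 rad 102.2 lat 1.6
0.7 [-0.19  0.08  0.35]
0.85 [-0.47 -0.   -0.54]
1.0 [-0.54 -0.   -0.46]
1.15 [-0.6  -0.   -0.38]
1.3 [-0.65 -0.   -0.28]
1.45 [-0.69 -0.   -0.18]
1.6 [-0.71 -0.   -0.08]
1.75 [-0.71  0.    0.03]
1.9 [-0.7   0.    0.14]
```

```bash
python3 -m pendant '[[[-0.45,0,-0.2,0],[-0.5,0,-0.25,0],[-0.5,0,-0.25,0],[-0.5,0,-0.25,0],[-0.5,0,-0.2,0],[-0.5,0,-0.2,0],[-0.5,0,-0.1,0],[-0.4,0,-0.05,0],[0,0,0,0],[0,0,0,0]]]'
python3 -c "
from h import *
arc(np.arange(1.5,2.6,.15))
cv2.imwrite('pics/s5.png',snapshot('scene')[120:400,100:400,::-1].repeat(2,0).repeat(2,1));cv2.imwrite('pics/w5.png',snapshot('wrist')[:,:,::-1])"
```

```text
time: 7.9
tool_pos: [588.2, -152.6, 213.3]
tcp_rot: [-179.8, -5.7, -8.5]
ft_force: [2.6, -0.7, -0.5]
finger_gap: 13.1
7.9 [ 588.2 -152.6  213.3] [-179.8   -5.7   -8.5] F [ 2.6 -0.7 -0.5] gap 13.1 q 1.37 rad 111.3 lat 2.2
1.5 [-0.85  0.11  0.61]
1.65 [-0.71 -0.   -0.09]
1.8 [-0.71 -0.    0.02]
1.95 [-0.7  -0.    0.12]
2.1 [-0.67 -0.    0.23]
2.25 [-0.63  0.    0.33]
2.4 [-0.58  0.    0.42]
2.55 [-0.51  0.    0.5 ]
```

View pics/s5.png

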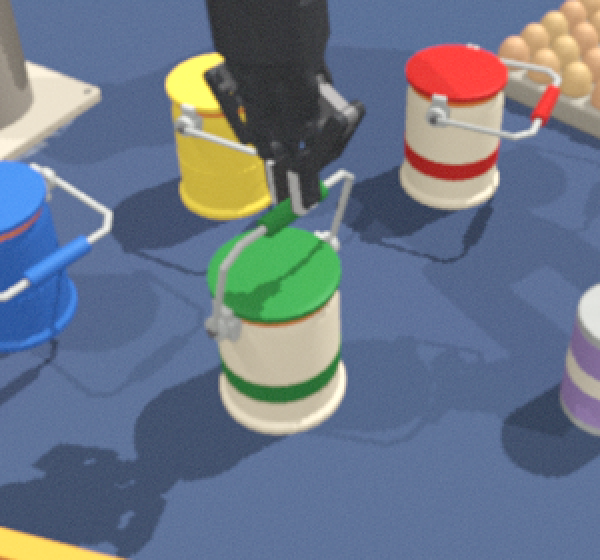

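View pics/w5.png

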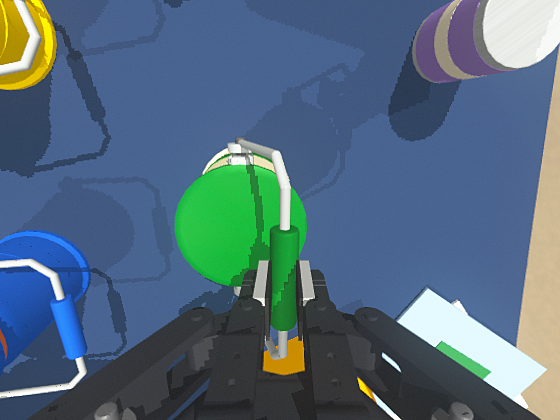

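The sleeve is still gripped, but it has slid toward the fingertips (TCP radius 111 mm) and the tool has tilted about 6°. I'll lower the grip and ease the gripping force while moving on slowly.

```bash
python3 -m pendant '[[[-0.1,0,0.2,0],[-0.1,0,0.25,0],[-0.1,0,0.25,0],[-0.15,0,0.2,0],[-0.2,0,0.15,0],[-0.25,0,0.05,0],[0,0,0,0],[0,0,0,0],[0,0,0,0],[0,0,0,0]]]' -1 20
python3 -c "
from h import *
arc(np.arange(1.5,2.6,.15))
cv2.imwrite('pics/w6.png',snapshot('wrist')[:,:,::-1])
cv2.imwrite('pics/s6.png',snapshot('scene')[120:400,100:400,::-1].repeat(2,0).repeat(2,1))"
```

```text
time: 8.83
tool_pos: [594.4, -153.6, 212.2]
tcp_rot: [-180.0, -8.6, -8.4]
ft_force: [3.3, 0.2, 2.0]
finger_gap: 12.9
8.8333 [ 594.4 -153.6  212.2] [-180.    -8.6   -8.4] F [3.3 0.2 2. ] gap 12.9 q 1.31 rad 111.7 lat 2.1
1.5 [-1.19  0.1   0.46]
1.65 [-0.7  -0.   -0.12]
1.8 [-0.71 -0.   -0.02]
1.95 [-0.71 -0.    0.09]
2.1 [-0.69 -0.    0.19]
2.25 [-0.65 -0.    0.29]
2.4 [-0.6  -0.    0.39]
2.55 [-0.53 -0.    0.47]
```

View pics/s6.png

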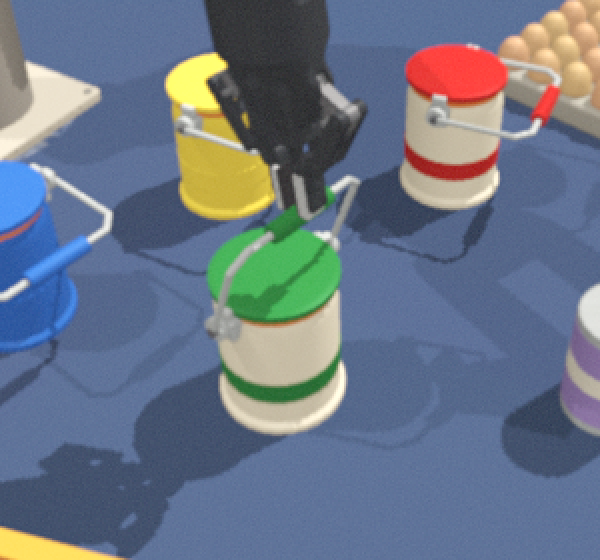

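View pics/w6.png

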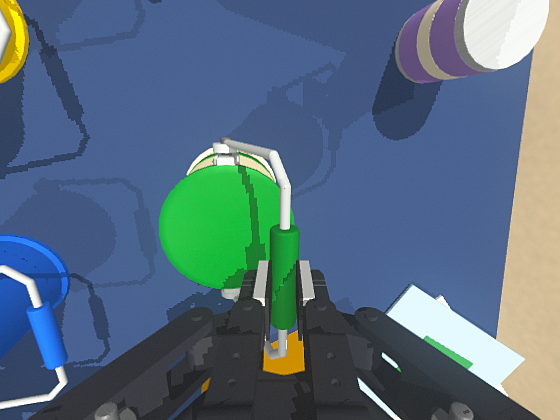

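```bash
python3 -c "
from h import *
arc([])
for i in range(2): snapshot('top'); arc([])
cv2.imwrite('pics/s7.png',snapshot('scene')[:,:,::-1]);arc([]);print(sense()['joint_pos'].round(2),sense()['qd'].round(1))"
```

```text
8.9333 [ 594.4 -153.6  212.2] [-180.    -8.6   -8.4] F [ 3.4 -0.4  1.8] gap 13.0 q 1.31 rad 111.7 lat 2.1
8.9833 [ 594.4 -153.6  212.2] [-180.    -8.6   -8.4] F [5.2 0.8 1.5] gap 12.9 q 1.31 rad 111.7 lat 2.1
9.0333 [ 594.4 -153.6  212.2] [-180.    -8.6   -8.4] F [ 4.7 -0.3  0.6] gap 13.0 q 1.31 rad 111.7 lat 2.1
9.0833 [ 594.4 -153.6  212.2] [-180.    -8.6   -8.4] F [ 5.3 -0.3 -0.2] gap 12.6 q 1.31 rad 111.7 lat 2.1
[-20.35   1.89  93.59   1.86  76.08 -12.29] [ 0.  -0.1  0.2  0.   0.   0. ]
```

The tool holds steady between calls. It creeps under load during zero rows, because each row starts again from the sagged pose. I'll loosen to a cage (about 21 mm), sink the fingers quickly, then sweep forward without dwelling.

```bash
python3 -m pendant '[[[-0.25,0,0.9,0],[-0.3,0,0.4,0],[-0.5,0,0,0],[-0.65,0,0,0],[-0.65,0,0,0],[-0.66,0,0,0],[-0.66,0,0.03,0],[-0.65,0,0.13,0],[-0.63,0,0.22,0],[-0.59,0,0.3,0]]]' -0.5 40
python3 -c "
from h import *
arc(np.arange(2.1,3.2,.15))
cv2.imwrite('pics/w8.png',snapshot('wrist')[:,:,::-1])
cv2.imwrite('pics/s8.png',snapshot('scene')[120:400,100:400,::-1].repeat(2,0).repeat(2,1))"
```

```text
time: 9.92
tool_pos: [506.1, -142.5, 169.8]
tcp_rot: [179.7, -11.1, -8.3]
ft_force: [4.5, 0.4, 3.0]
finger_gap: 21.6
9.9167 [ 506.1 -142.5  169.8] [179.7 -11.1  -8.3] F [4.5 0.4 3. ] gap 21.6 q 2.33 rad 86.6 lat -0.0
2.1 [ 0.76  0.01 -0.8 ]
2.25 [-0.66 -0.    0.26]
2.4 [-0.61 -0.    0.36]
2.55 [-0.55 -0.01  0.45]
2.7 [-0.48 -0.    0.53]
2.85 [-0.4  -0.    0.59]
3.0 [-0.3  -0.    0.64]
3.15 [-0.2  -0.    0.68]
```

View pics/s8.png

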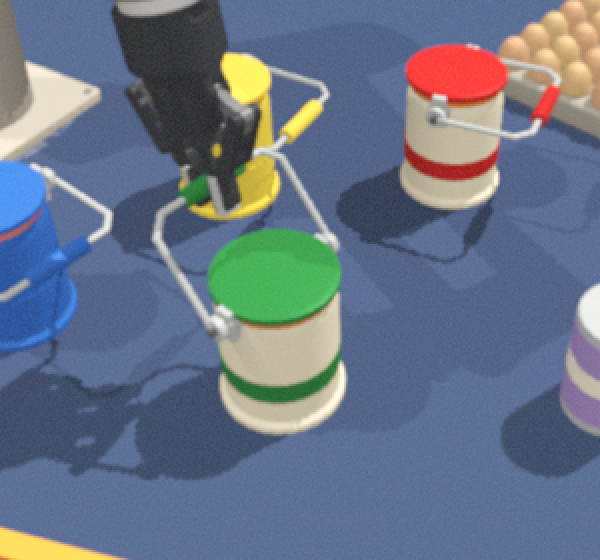

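View pics/w8.png

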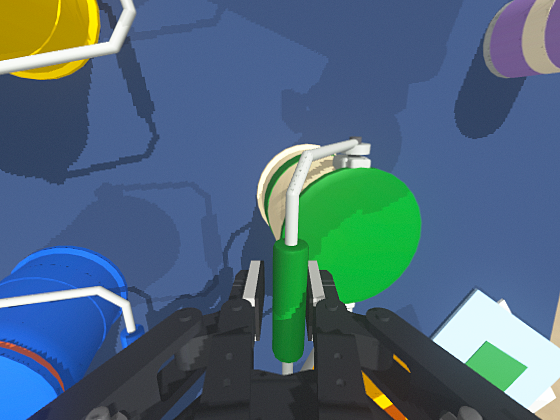

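The sleeve is still caged, at (290,300) in the wrist view, with q about 2.27 and the fingers well over it. Gripping firmly again and driving down past dead centre.

```bash
python3 -m pendant '[[[-0.5,0,0.15,0],[-0.5,0,0.2,0],[-0.4,0,0.4,0],[-0.4,0,0.4,0],[-0.33,0,0.47,0],[-0.33,0,0.47,0],[-0.25,0,0.5,0],[-0.22,0,0.5,0],[-0.1,0,0.2,0],[0,0,0,0]]]' -1 60
python3 -c "
from h import *
arc([3.0,3.1])
cv2.imwrite('pics/w9.png',snapshot('wrist')[:,:,::-1])
cv2.imwrite('pics/s9.png',snapshot('scene')[120:400,100:400,::-1].repeat(2,0).repeat(2,1))"
```

```text
time: 10.85
tool_pos: [474.6, -138.1, 103.1]
tcp_rot: [179.7, -12.8, -8.4]
ft_force: [2.0, -0.5, -6.8]
finger_gap: 14.1
10.85 [ 474.6 -138.1  103.1] [179.7 -12.8  -8.4] F [ 2.  -0.5 -6.8] gap 14.1 q 3.19 rad 89.2 lat -0.4
3.0 [-0.02 -0.02 -0.93]
3.1 [-0.16 -0.    0.45]
```

View pics/s9.png

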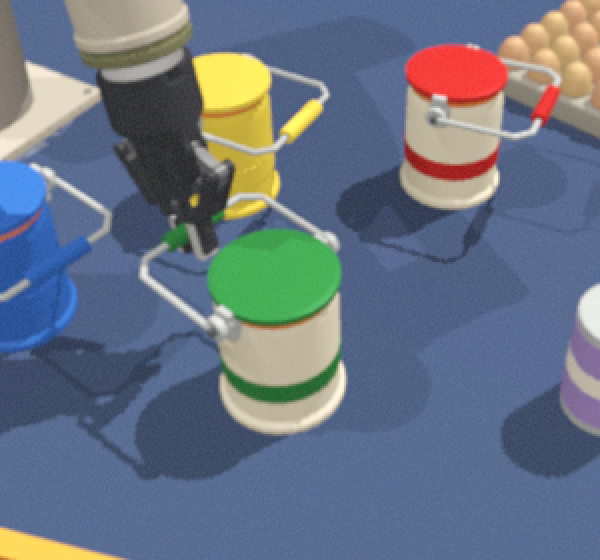

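View pics/w9.png

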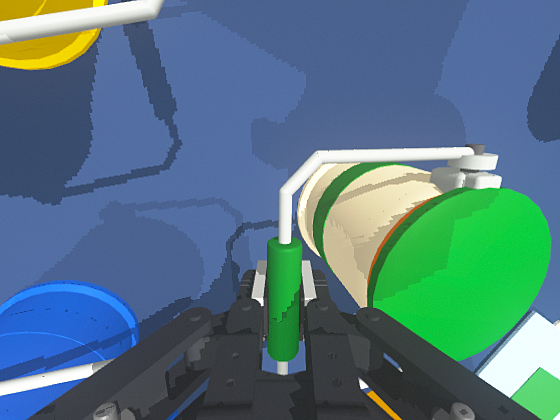

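The bail is now level in front (q about 3.08) and pulls the tool down by 7 N, so it is past centre. I'll press a bit more, then open part-way.

```bash
python3 -m pendant '[[[-0.05,0,0.2,0],[-0.05,0,0.2,0],[0,0,0.1,0],[0,0,0,0],[0,0,0,0],[0,0,0,0],[0,0,0,0],[0,0,0,0],[0,0,0,0],[0,0,0,0]]]'
python3 -m pendant '[[[0,0,0,0],[0,0,0,0],[0,0,0,0],[0,0,0,0],[0,0,0,0],[0,0,0,0],[0,0,0,0],[0,0,0,0],[0,0,0,0],[0,0,0,0]]]' -0.25 
python3 -c "
from h import *
cv2.imwrite('pics/w10.png',snapshot('wrist')[:,:,::-1])
cv2.imwrite('pics/s10.png',snapshot('scene')[120:400,100:400,::-1].repeat(2,0).repeat(2,1))"
```

```text
time: 11.78
tool_pos: [474.5, -138.1, 102.8]
tcp_rot: [179.8, -12.3, -8.4]
ft_force: [-1.9, 1.4, 8.7]
finger_gap: 14.2
time: 12.62
tool_pos: [470.3, -137.3, 97.0]
tcp_rot: [179.9, -11.6, -8.4]
ft_force: [-0.1, 1.0, -0.6]
finger_gap: 31.5
```

View pics/w10.png

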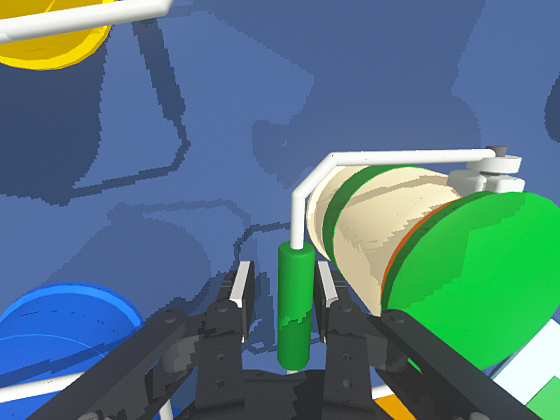

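View pics/s10.png

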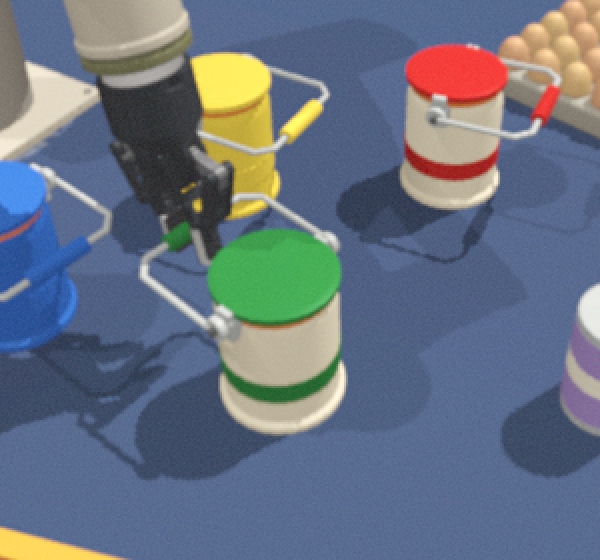

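After release the bail stayed put (contact force about 0, sleeve free between the pads). Retracting along the fingers.

```bash
python3 -m pendant '[[[0.15,0,-0.1,0],[0.05,0,-0.4,0],[0,0,-0.6,0],[0,0,-0.8,0],[0,0,-0.9,0],[0,0,-0.9,0],[0,0,-0.9,0],[0,0,-0.9,0],[0,0,-0.5,0],[0,0,0,0]]]'
python3 -m pendant '[[[-0.6,0.8,-0.6,0],[-0.6,1,-0.6,0],[-0.6,1,-0.6,0],[-0.3,1,-0.3,0],[0,1,0,0],[0,1,0,0],[0,1,0,0],[0,0.5,0,0],[0,0,0,0],[0,0,0,0]]]'
python3 - <<'E'
from h import *
for n in('top','scene'): cv2.imwrite(f'pics/{n}11.png',snapshot(n)[:,:,::-1])
print(sense()['ft_force'],sense()['tool_pos'])
i=cv2.imread("pics/scene11.png")[200:345,150:320];cv2.imwrite("pics/c11.png",cv2.resize(i,None,fx=4,fy=4))
for n in('top','scene'):
    for b in blobs(cv2.imread(f'pics/{n}11.png')[:,:,::-1].copy()): print(n,b[0],b[1].round(1))
E
```

```text
time: 13.55
tool_pos: [449.4, -133.7, 225.7]
tcp_rot: [179.9, -11.7, -8.4]
ft_force: [-0.8, -0.4, 0.3]
finger_gap: 32.4
time: 14.38
tool_pos: [375.8, -274.9, 255.6]
tcp_rot: [180.0, -11.6, -8.3]
ft_force: [-0.6, -0.4, -1.3]
finger_gap: 32.1
[ 0.38107709 -0.26464087 -0.53614922] [ 376.08119709 -274.32153831  255.71214674]
top 1211 [469.5 126. ]
top 1486 [348.7 202. ]
top 172 [341.5 241.3]
scene 292 [196.1 233. ]
scene 2489 [236.8 257.7]
scene 349 [241.  312.9]
```

View pics/c11.png

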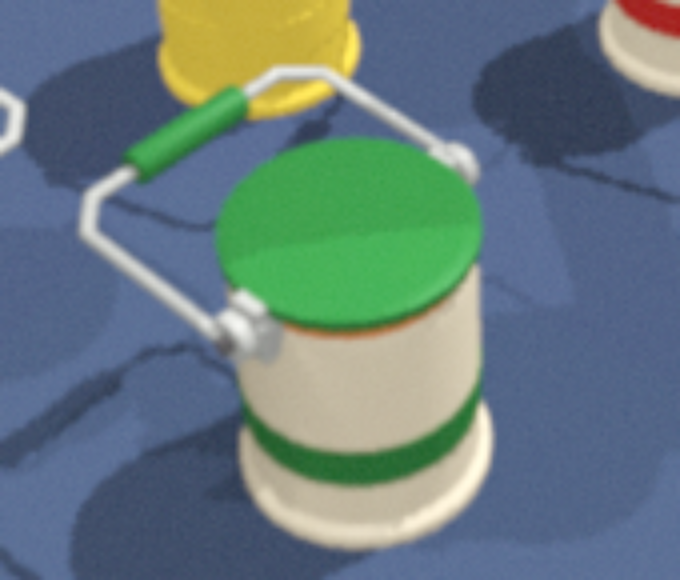

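View pics/top11.png

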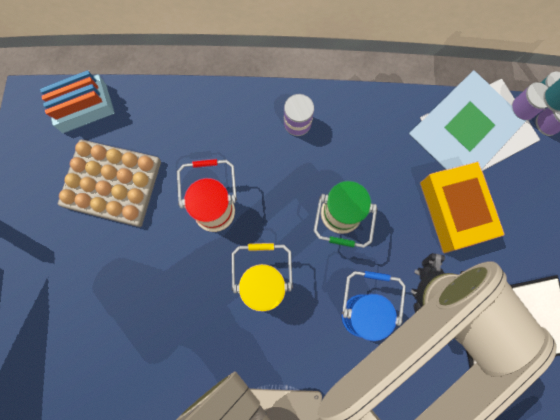

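```bash
python3 - <<'E'
from h import *
p,e=tri([ray('top',(341.5,241.3)),ray('scene',(196.1,233))]);r=p-np.array([562.9,-151,120]);print(p,e,'q',1.6-np.arctan2(r@U,r[2]))
print('lid z',tri([ray('top',(348.7,202)),ray('scene',(236.8,257.7))])[0])
E
```

```text
[ 469.13825081 -135.20750707  126.53489049] [np.float64(1.0555174793011768), np.float64(1.055517479301265)] q 3.102165933744902
lid z [ 563.10583954 -150.89656927  128.81548396]
```

Measured q is 3.10 (the stop), and the lid is about 6 mm lower than before. The red bail and the tin are unmoved and the robot is clear. Handing in.

```bash
python3 -c "
from bench import *
print(hand_in())"
```

```text
the job is handed in; nothing more can be done
None
```

The green canister is clamped shut. I swung its bail up and over the lid to the front, past centre, until it sat at its stop, then let go and moved the arm clear. I handed in at about 14.5 s of the 38 s allowed.

**Last checks:**
- **Bail:** triangulating from the top and scene cameras, the sleeve is at (469, -135, 126.5) mm, which is q ≈ 3.10. The two camera rays agreed to about 1 mm.
- **Lid:** the lid measured about 6 mm lower than at the start, against 8 mm expected. That estimate is rough, because it uses the centre of the lid's outline.
- **Contact:** the force on the tool was about 0 N after release and after retracting.
- **Red canister and tin:** in the pictures, the red bail and the tin look the same as at the start. I compared these by eye.

**What went wrong on the way:** halfway up, the sleeve slid toward the fingertips and the tool tilted. The tilt reached about 13° and was still about 12° at the end. I loosened to a cage around the sleeve, lowered the fingers and carried on, then gripped again for the push past centre. The wrist forces I read stayed under 10 N.

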